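# Stand the wide bracket up against the bench stop

## Task

Two L-shaped aluminium brackets lie in front of the long bench stop. Slide the wider one flat along the bench until its plain edge meets the stop, then push its upright lip over towards the stop so that the bracket tips up on that edge and is left standing upright on the bench, flat against the stop, with its lip over the top of the stop. Leave the narrow bracket lying where it is.

Things in the scene. Friction and masses are not known exactly. Their poses are not given: they have to be found in the camera images.
- wide_bracket: The wider of two bare aluminium L brackets, 80 mm wide (y), 0.12 to 0.24 kg. Its plate, 52 mm long (x), 5 mm thick, lies on the bench; its 5 mm thick lip rises at the plate's robot-side end to 70 mm. Origin: centre of the plate's underside. x points from the lip's outer face (x = -26 mm) to the plain edge (x = +26 mm), at first towards the stop within 12 degrees, 35 to 95 mm away; z up.
- lip_top (a point): Middle of the top of the wide bracket's lip, on its outer (robot-side) face, 70 mm above the bench. Pushed below 25 mm height the bracket slides; pushed near this top it may tip too early, but once its edge is at the stop a few N here tip it, and past about 60 degrees it falls onto the stop by itself. Standing, its x points down and the lip lies level over the stop, 3 mm above it.
- narrow_bracket: The narrow bracket: same L profile, axes and origin, but only 46 mm wide (y). It lies beside the wide one, on either side of it, about 190 mm away. It must stay as it is.
- stop: The bench stop: a dark steel bar fixed to the bench, 380 mm long (y), 44 mm high, 40 mm thick (x). Origin: on the bench at the middle of the foot of its front face, the long face towards the robot and brackets. x points into the bar, square to that face; y along it; z up. A loose brass spacer, 18 mm across, 24 mm high, stands before its middle, between the brackets.
Not all that is in view belongs to the job. What is shaped like the wide_bracket but orange or yellow is not meant.

How it is judged (in metres and radians):
On the way:
1. the wide bracket, still lying flat, has its plain edge at the stop (within about 20 mm) (x of wide_bracket in the frame of stop above -0.046 m and angle between wide_bracket's own z axis and vertical below 0.35 rad), for 0.05 s.
At the end, for the whole second after the job is handed in: The wide bracket rests upright within 12 degrees on its plain edge on the bench, lip on top, parallel to the stop within 15 degrees, its outer face at most 20 mm from the stop's face, its middle within 170 mm of the stop's middle. The narrow one lies flat within 20 mm of its start (angle between wide_bracket's own x axis and vertical above 2.93 rad and angle between the z axis of wide_bracket and the x axis of stop, either way round below 0.26 rad and x of wide_bracket in the frame of stop between -0.02 and 0.005 m and height (world z) of wide_bracket below 0.04 m and y of wide_bracket in the frame of stop between -0.17 and 0.17 m and linear speed of wide_bracket below 0.02 m/s and angular speed of wide_bracket below 0.2 rad/s and angle between narrow_bracket's own z axis and vertical below 0.1 rad and distance of narrow_bracket from where it was at the start of the episode below 0.02 m); the robot touches nothing.
It fails at once if the narrow bracket is shoved away (over 30 mm) or tipped (over 20 degrees) (distance of narrow_bracket from where it was at the start of the episode above 0.03 m or angle between narrow_bracket's own z axis and vertical above 0.35 rad).
It also fails if it takes over 48 s, if anything falls off the work surface, if the arm or the gripper's body presses on something with over 40 N, if the wrist force passes 120 N, or if a joint passes its speed limit or range.

## Robot

A 6-joint arm with a two-finger parallel gripper is mounted at the origin on the work surface. World frame = base frame: x ahead of the robot, y to its left, z up, the work surface at z = 0. Lengths are in mm, angles in rad, forces in N, time in s.
With the tool pointing down it reaches from about 350 to 875 mm from the base axis. Payload 4.2 kg.
Tool frame: the origin (TCP) lies between the finger pads; the fingertips stand 11 mm ahead of it and the grasp point (between the pads) lies 8 mm behind it; z points along the fingers, y is the direction in which the jaws open and shut (so a half turn about z gives the same grasp; the last joint's range is limited). The gripper opens to 85 mm and grips with 20 to 120 N. Pads are 22 mm wide; open, the fingers measure 114 mm over their backs; the gripper's body (76 mm by 85 mm) begins 54 mm behind the grasp point. The pads swing forward as they close: fully open they stand 13 mm farther back than shut.
Start: joints at [-1.001, 0.385, 0.008, 0, -1.194, -0.259], TCP at [191.153, -595.029, 242.312] pointing down, gripper open.
Joint ranges: [-3.14, 3.14], [-1.21, 2.06], [-1.07, 1.41], [-3.16, 2.05], [-2.99, -0.16], [-3.1, 3.1]. Speed limits (rad/s): [2.79, 2.79, 3.14, 3.14, 3.14, 3.14].

## Interface

Orientations are given as a unit quaternion [x, y, z, w].
In Python, from bench import * gives the robot as it stands. The module is installed in compiled form; this text tells all that it offers.
- The arm moves only by the tool drive_tool, never from a script. Its argument "increments" is a list of rows, each a list of 3 entries, a list of its own where there are three numbers: the gripper command: -1 is shut, 1 is fully open, values between are in proportion, then the shift along the tool's x, y, z scaled (see below), then the turn about the tool's z scaled (see below). In form: [[hand, [tx, ty, tz], turn], ...]. A call has 1 to 20 rows; each row shifts and turns the commanded pose from where the row before left it, along the tool's axes as they then stand; what a row does not reach is not made up. The controller multiplies each number of a shift by 0.3 m and each number of a turn by 2 rad. A row lasts 1/8 s, in which the tool goes at most 62.5 mm and 10.7 degrees, less where a joint would pass 70% of its speed; a pose out of reach is approached as far as the arm can. A call with a number of a shift or a turn outside -1 to 1 is refused whole. A call with a gripper value outside its range is refused whole. The fingers move at their own pace and stop on an object; the grip force is fixed at half the most. Time passes only in rows, so rows that do not move let the fingers close. It gives the time, the measured TCP pose, the force and the opening at its end, in the units of the state.
- read_state(): the state, without advancing time (a new reading comes with each control period).
- get_image(name): name is "scene" or "top" or "wrist"; returns the picture (480x640x3 uint8, red, green, blue); there is no depth.
- calibration(name): a dict with "fovy" (degrees; the focal length in pixels is half the picture's height over the tangent of half this angle, whatever the lens; pixels are square), "cx", "cy" (the principal point, pixels), "k1" (the pictures are not rectified: a ray, as slopes to the right and down, at radius r is drawn at 1 + k1 r^2 times it, then the intrinsics apply), "R" (3x3) and "t" (3): a world point X has camera coordinates R X + t. Camera axes: x right, y down, z forward; pixel columns grow to the right and rows downward; lengths in mm; the calibration is good to about 2 mm. A picture is of the moment at which its call begins: read the wrist's pose just before it. calibration takes no time and is no camera call; for the wrist camera it gives the pose at the moment of the call.
- job_done(): hands the job in, once; it reports no verdict.
The state is a dict: "clock": time; "joints": joint angles; "joint_vel": joint speeds; "joint_efforts": joint torques, N m; "position": TCP position; "ee_rot": TCP orientation; "contact_force": force on the tool from outside, world axes, zero at the start; "wrist_torque": the same for the moment, N m; "gripper_width": finger opening in mm.
Only numpy, scipy, OpenCV 4.12 (cv2) and the standard library are available. Lean on these libraries where they do the work, as an engineer would, in place of code of your own. Each camera call takes 0.05 s, during which the arm holds its last target.

## Working session

There is one attempt and no reset: what is moved stays moved. The work goes in short steps, Python scripts to look and compute and a tool call to move; the robot and the scene stay as the last step left them, time stands still between calls to the robot, and variables do not carry over. Pictures are saved under pics/ and viewed, and the job is handed in when it is done.

Besides the shell and the picture viewer there is one more tool, called after ">>>" in YAML: its name, and indented under it one key for each argument. drive_tool: Moves the arm, as the interface text tells. Shifts and turns lie within -1 to 1; 1 stands for 0.3 m of shift or 2 rad of turn. Its arguments: {"type":"object","properties":{"increments":{"type":"array"}},"required":["increments"]}

```bash
mkdir -p pics
cat > h.py <<'E'
from bench import *
import numpy as np, cv2
def ray(c,u,v):
    f=240/np.tan(np.radians(c["fovy"])/2)
    K=np.array([[f,0,c["cx"]],[0,f,c["cy"]],[0,0,1.]])
    # model: r' = r(1+k1 r^2) = cv2 distortion k1
    p=cv2.undistortPoints(np.array([[[u,v]]],float),K,np.array([c["k1"],0,0,0.]))[0,0]
    R=np.array(c["R"]);t=np.array(c["t"])
    return -R.T@t, R.T@np.array([p[0],p[1],1])
def onz(c,u,v,z):
    o,d=ray(c,u,v); return o+d*(z-o[2])/d[2]
def proj(c,X):
    f=240/np.tan(np.radians(c["fovy"])/2)
    K=np.array([[f,0,c["cx"]],[0,f,c["cy"]],[0,0,1.]])
    return cv2.projectPoints(np.array(X,float).reshape(-1,1,3),cv2.Rodrigues(np.array(c["R"]))[0],np.array(c["t"],float),K,np.array([c["k1"],0,0,0.]))[0][:,0]
def snap(n,f):
    im=get_image(n); cv2.imwrite("pics/"+f,im[:,:,::-1]); return im
E
python3 - <<'E'
from h import *
for n in("scene","top"): snap(n,n+"1.png"); c=calibration(n); print(n,c["fovy"],-np.array(c["R"]).T@np.array(c["t"]))
s=read_state(); print(s)
E
```

```text
scene 52.36557862037769 [ 839.11301585 -386.30964574  730.28938557]
top 51.920382047306184 [ 445.84735299 -107.74115545  960.91985468]
{'clock': 0.1, 'joints': array([-1.00139685e+00,  3.85480534e-01,  6.78812413e-03, -4.21890363e-04,
       -1.19404537e+00, -2.58615596e-01]), 'joint_vel': array([-0.00079628, -0.00201231,  0.00374623,  0.00329979, -0.00017046,
        0.00191867]), 'joint_efforts': array([ 1.56130532e-04, -3.93320990e+01,  1.88928920e+01,  4.19793382e+00,
       -2.61990113e-03,  7.15210206e-06]), 'position': array([ 190.99847916, -594.57523044,  241.34242495]), 'ee_rot': array([-1.54690392e-01,  9.87962500e-01,  9.67590814e-04, -2.10994463e-04]), 'contact_force': array([ 0.01564776,  0.9560083 , -0.77264948]), 'wrist_torque': array([0.0167647 , 0.04780083, 0.00155542]), 'gripper_width': 84.99442954621433}
```

View pics/top1.png

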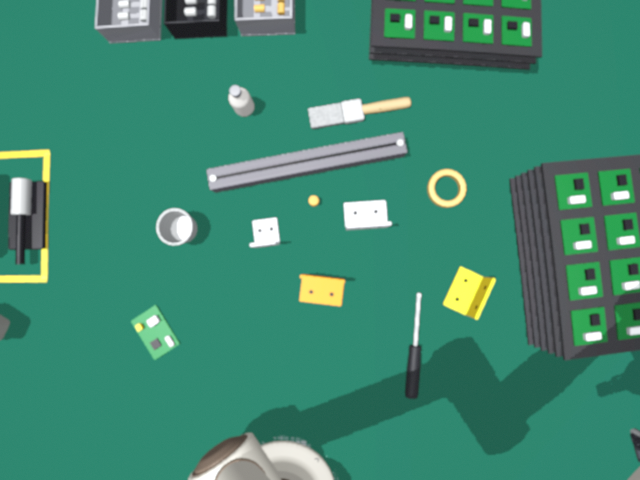

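View pics/scene1.png

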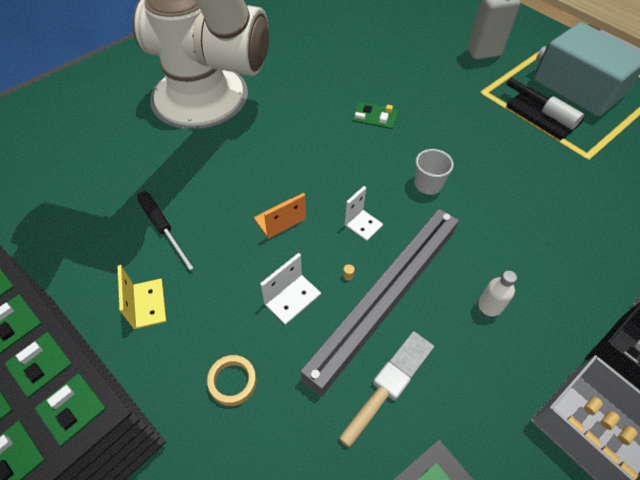

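Top view: the bare candidates are the white bracket at (367,214) and a smaller one at (265,232). Orange (321,291) and yellow (469,293) are decoys. The wider bare one is at (367,214). I'll confirm with an enlarged crop and take coordinates.

Run:
```python
import cv2,numpy as np
im=cv2.imread("pics/top1.png")
cv2.imwrite("pics/crop1.png",cv2.resize(im[120:260,200:420],None,fx=3.6,fy=3.6,interpolation=cv2.INTER_CUBIC))
im2=cv2.imread("pics/scene1.png")
cv2.imwrite("pics/crop2.png",cv2.resize(im2[180:400,240:470],None,fx=2.7,fy=2.7,interpolation=cv2.INTER_CUBIC))
```

```text
(no output)
```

View pics/crop1.png

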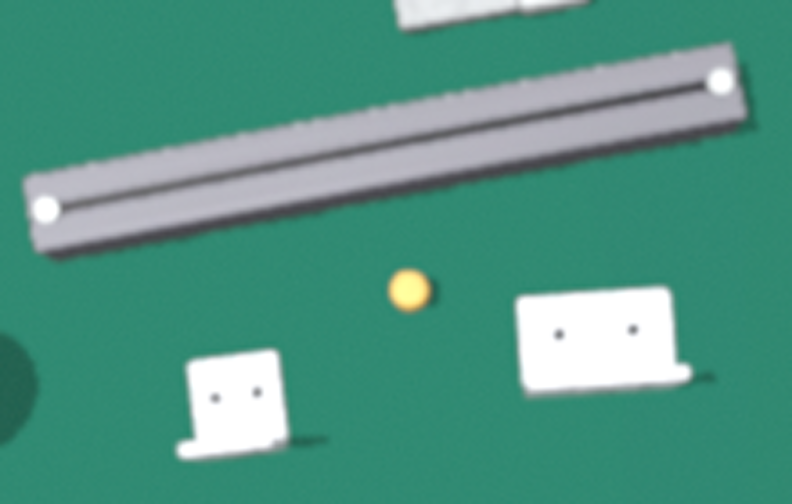

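View pics/crop2.png

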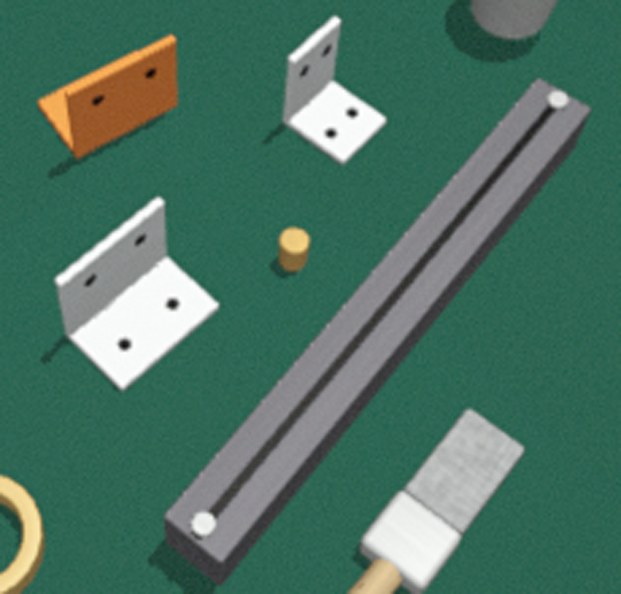

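Run:
```python
from h import *
c=calibration("top"); s=calibration("scene")
def P(U,V,z): return onz(c,(U+.5)/3.6-.5+200,(V+.5)/3.6-.5+120,z)
def S(U,V,z): return onz(s,(U+.5)/2.7-.5+240,(V+.5)/2.7-.5+180,z)
np.set_printoptions(precision=1,suppress=True)
print("stop top corners FL,FR,BR,BL");A=[P(38,250,44),P(745,118,44),P(735,44,44),P(23,178,44)];print(np.array(A))
print("scene",np.array([S(538,80,44),S(165,520,44),S(222,557,44),S(588,108,44)]))
print("wide plain edge L,R",P(517,297,5),P(669,288,5)); print("scene L,R",S(218,305,5),S(123,388,5))
print("lip top outer L,R scene",S(160,199,70),S(57,281,70))
print("lip top R top view",P(690,373,70),"L",P(524,392,70))
print("narrow edge",P(188,361,5),P(277,351,5),S(385,121,5),S(343,161,5))
print("spacer",P(409,290,24))
d=A[1]-A[0];d=-d/np.linalg.norm(d);print("stop y dir",d,np.degrees(np.arctan2(d[0],-d[1])), "len",np.linalg.norm(A[1]-A[0]))
```

```text
stop top corners FL,FR,BR,BL
[[ 586.4  125.1   44. ]
 [ 648.6 -247.5   44. ]
 [ 688.3 -243.6   44. ]
 [ 625.   133.2   44. ]]
scene [[ 587.8  124.1   44. ]
 [ 652.  -248.5   44. ]
 [ 686.5 -238.7   44. ]
 [ 623.8  131.    44. ]]
wide plain edge L,R [ 561.1 -127.     5. ] [ 564.5 -209.4    5. ]
scene L,R [ 559.3 -128.4    5. ] [ 563.8 -207.8    5. ]
lip top outer L,R scene [ 509.  -130.7   70. ] [ 512.7 -210.6   70. ]
lip top R top view [ 513.2 -212.    70. ] L [ 505.1 -128.3   70. ]
narrow edge [529.6  52.3   5. ] [534.1   3.6   5. ] [528.8  49.1   5. ] [533.4   4.9   5. ]
spacer [563.6 -69.3  24. ]
stop y dir [-0.2  1.  -0. ] -170.50989539819767 len 377.7820427068792
```

Top and scene rays agree to within about 2 mm. The wide bracket (82 mm at the edge) is at about (536,-169) with yaw 2.8°, and the stop yaw is 9.6°. The gap is about 73 mm, which fits the text. Next I move behind the lip at height, with the fingers half open and squared to the stop.

>>> drive_tool:
  increments:
    - [0,[0,0,0],0.0716]
    - [0,[-0.13,0.135,0],0]
    - [0,[-0.13,0.135,0],0]
    - [0,[-0.13,0.135,0],0]
    - [0,[-0.13,0.135,0],0]
    - [0,[-0.13,0.135,0],0]
    - [0,[-0.13,0.135,0],0]
    - [0,[-0.13,0.135,0],0]
    - [0,[-0.13,0.135,0],0]
    - [0,[-0.13,0.135,0],0]
    - [0,[0,0,0],0]
    - [0,[0,0,0],0]

```text
clock: 1.6
position: [476.0, -176.9, 241.9]
ee_rot: [-0.084, 0.996, 0.0, -0.001]
contact_force: [-0.3, -0.3, -0.0]
gripper_width: 42.4
```

```bash
cat >> h.py <<'E'
M=np.array([618.5,-61.7]);SX=np.array([.986,.1665]);SY=np.array([-.1665,.986])
def st():
    s=read_state();d=s["position"][:2]-M;q=s["ee_rot"]
    print("t",s["clock"],"stopframe",np.round([d@SX,d@SY,s["position"][2]],1),"yaw tool y deg",np.round(np.degrees(np.arctan2(q[1]**2-q[0]**2,2*q[0]*q[1])),2),"F",np.round(s["contact_force"],1),"w",round(s["gripper_width"],1))
E
python3 -c "
from h import *
st();snap('wrist','w1.png')"
```

```text
t 1.6 stopframe [-159.7  -89.9  241.9] yaw tool y deg 99.64 F [-0.3 -0.3 -0. ] w 42.4
```

View pics/w1.png

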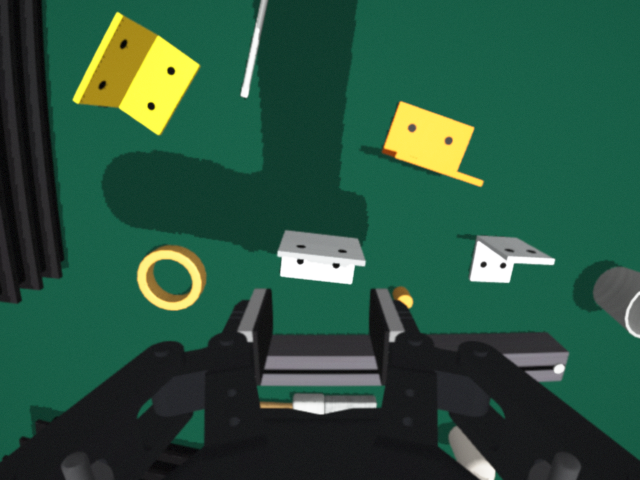

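The wrist view shows the wide bracket's lip at (320,245), centred between the fingers, with the stop beyond it. Now I descend behind the lip.

>>> drive_tool:
  increments:
    - [0,[0,0,0.18],0]
    - [0,[0,0,0.18],0]
    - [0,[0,0,0.18],0]
    - [0,[0,0,0.14],0]
    - [0,[0,0,0.06],0]
    - [0,[0,0,0],0]

```text
clock: 2.4
position: [474.8, -178.2, 19.0]
ee_rot: [-0.083, 0.997, 0.0, -0.002]
contact_force: [0.1, 0.5, 1.1]
gripper_width: 42.7
```

```bash
python3 -c "
from h import *
st();im=snap('scene','s2.png')
cv2.imwrite('pics/s2c.png',cv2.resize(im[130:400,180:480,::-1],None,fx=2.2,fy=2.2))"
```

```text
t 2.4 stopframe [-161.1  -91.    19. ] yaw tool y deg 99.47 F [0.1 0.5 1.1] w 42.7
```

View pics/s2c.png

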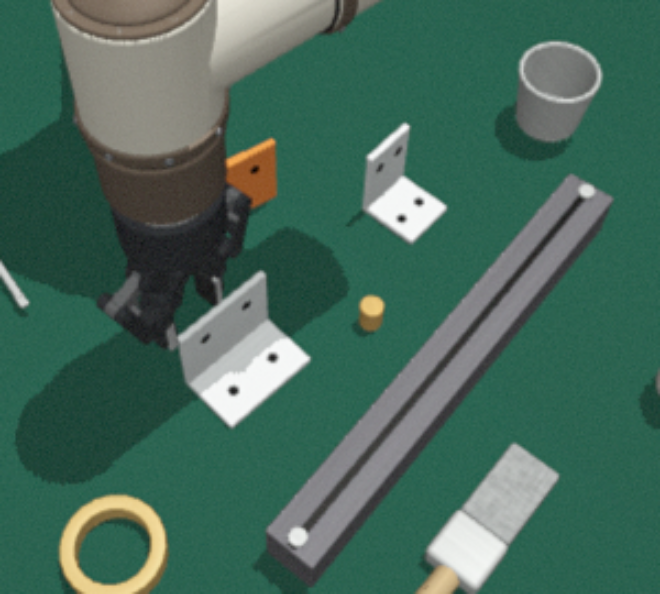

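The fingers stand clear behind the lip, squared to the stop. I'll push slowly in steps of about 9 mm.

>>> drive_tool:
  increments:
    - [0,[-0.03,0,0],0]
    - [0,[-0.03,0,0],0]
    - [0,[-0.03,0,0],0]
    - [0,[-0.02,0,0],0]
    - [0,[-0.02,0,0],0]
    - [0,[-0.02,0,0],0]
    - [0,[-0.02,0,0],0]
    - [0,[-0.02,0,0],0]
    - [0,[-0.02,0,0],0]
    - [0,[-0.02,0,0],0]
    - [0,[-0.02,0,0],0]
    - [0,[-0.02,0,0],0]
    - [0,[0,0,0],0]

```text
clock: 4.08
position: [557.3, -163.5, 20.4]
ee_rot: [-0.084, 0.996, -0.0, 0.001]
contact_force: [0.2, -0.6, -0.2]
gripper_width: 42.8
```

```bash
python3 -c "
from h import *
st();im=snap('scene','s3.png')
cv2.imwrite('pics/s3c.png',cv2.resize(im[130:400,180:480,::-1],None,fx=2.2,fy=2.2))"
```

```text
t 4.075 stopframe [-77.3 -90.2  20.4] yaw tool y deg 99.62 F [ 0.2 -0.6 -0.2] w 42.8
```

View pics/s3c.png

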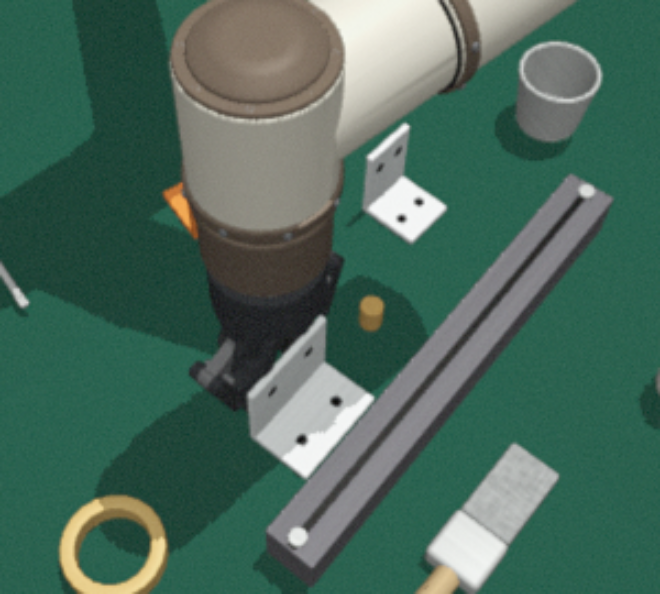

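```bash
python3 -c "
from h import *
c=calibration('scene')
for U,V,z in((374,398,5),(307,477,5),(325,318,70),(250,392,70)):
    p=onz(c,U/2.2+180,V/2.2+130,z)[:2]-M; print(np.round([p@SX,p@SY],1))"
```

```text
[-11.3 -51.3]
[ -10.9 -130.7]
[-59.7 -51.1]
[ -63.1 -128.5]
```

The bracket is now square to the stop, still flat, with a gap of about 11 mm. I close it gently.

>>> drive_tool:
  increments:
    - [0,[-0.01,0,0],0]
    - [0,[-0.01,0,0],0]
    - [0,[-0.01,0,0],0]
    - [0,[-0.005,0,0],0]
    - [0,[0,0,0],0]

```text
clock: 4.75
position: [567.0, -161.8, 20.3]
ee_rot: [-0.084, 0.996, -0.0, 0.0]
contact_force: [-0.9, -0.3, 0.1]
gripper_width: 42.9
```

```bash
python3 -c "
from h import *
st();im=snap('scene','s4.png')
cv2.imwrite('pics/s4c.png',cv2.resize(im[230:380,260:400,::-1],None,fx=4,fy=4))"
```

```text
t 4.75 stopframe [-67.5 -90.1  20.3] yaw tool y deg 99.61 F [-0.9 -0.3  0.1] w 42.9
```

View pics/s4c.png

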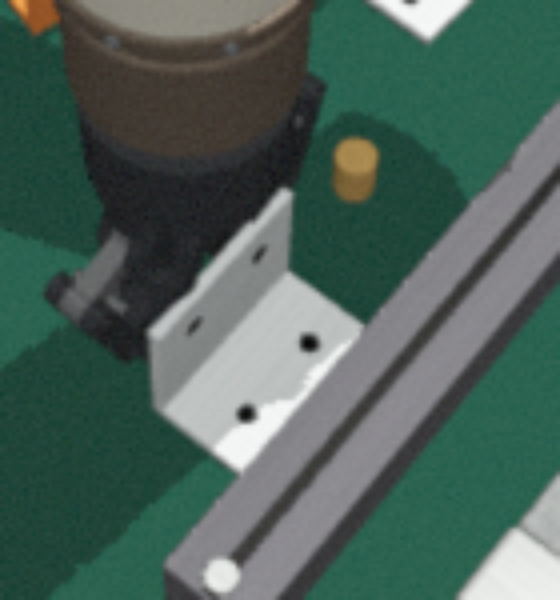

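The edge meets the stop's outline. A bit more, with a force check.

>>> drive_tool:
  increments:
    - [0,[-0.007,0,0],0]
    - [0,[0,0,0],0]

```text
clock: 5.05
position: [569.0, -161.4, 20.3]
ee_rot: [-0.084, 0.996, -0.0, 0.0]
contact_force: [-0.4, 0.9, 0.5]
gripper_width: 43.1
```

```bash
python3 -c "
from h import *
st()"
```

```text
t 5.05 stopframe [-65.5 -90.1  20.3] yaw tool y deg 99.61 F [-0.4  0.9  0.5] w 43.1
```

>>> drive_tool:
  increments:
    - [0,[-0.007,0,0],0]
    - [0,[-0.007,0,0],0]
    - [0,[0,0,0],0]

```text
clock: 5.42
position: [570.8, -161.0, 20.5]
ee_rot: [-0.083, 0.997, 0.0, -0.002]
contact_force: [-7.2, -1.6, 6.0]
gripper_width: 42.8
```

```bash
python3 -c "
from h import *
st();im=snap('top','t4.png')
cv2.imwrite('pics/t4c.png',cv2.resize(im[120:260,250:420,::-1],None,fx=4,fy=4))"
```

```text
t 5.425 stopframe [-63.6 -90.   20.5] yaw tool y deg 99.58 F [-7.2 -1.6  6. ] w 42.8
```

View pics/t4c.png

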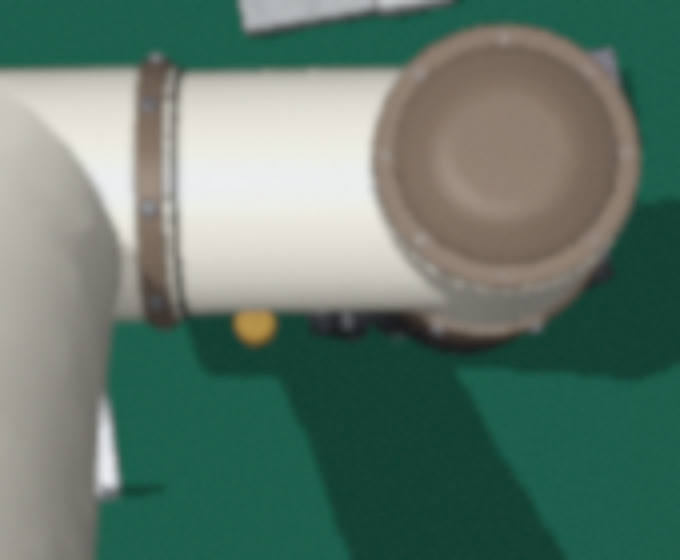

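Contact: about 7 N, lip at stop x ≈ -52, still flat. Next I back off, raise the tips to near the lip top, and push over.

>>> drive_tool:
  increments:
    - [0,[0.06,0,0],0]
    - [0,[0,0,-0.1],0]
    - [0,[0,0,-0.065],0]
    - [0,[0,0,0],0]

```text
clock: 5.98
position: [557.2, -163.8, 71.6]
ee_rot: [-0.084, 0.996, -0.0, 0.003]
contact_force: [-0.4, 0.7, -0.1]
gripper_width: 42.9
```

```bash
python3 -c "
from h import *
st();im=snap('scene','s5.png')
cv2.imwrite('pics/s5c.png',cv2.resize(im[210:380,230:400,::-1],None,fx=3.5,fy=3.5))"
```

```text
t 5.975 stopframe [-77.5 -90.4  71.6] yaw tool y deg 99.63 F [-0.4  0.7 -0.1] w 42.9
```

View pics/s5c.png

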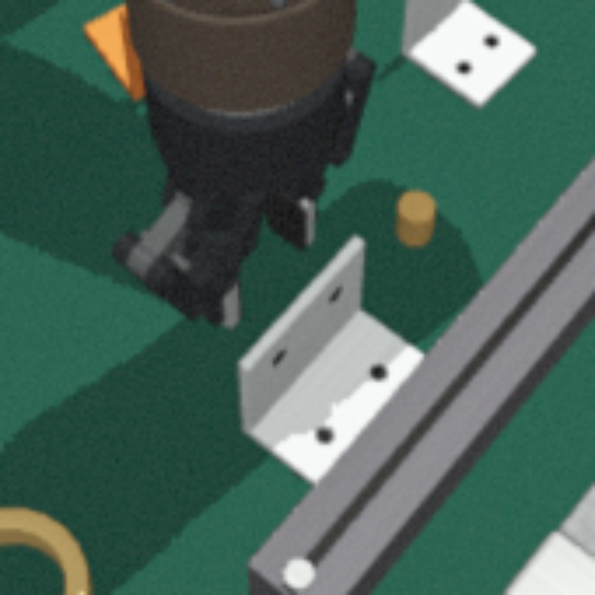

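```bash
python3 -c "
from h import *
c=calibration('scene')
for y in(-62,-112):
  for z in (50,55,60,65,70):
    w=M+SX*-67+SY*y; print(y,z,np.round((proj(c,[[w[0],w[1],z]])[0]-[230,210])*3.5))"
```

```text
-62 50 [313. 255.]
-62 55 [313. 250.]
-62 60 [314. 244.]
-62 65 [314. 239.]
-62 70 [314. 233.]
-112 50 [242. 332.]
-112 55 [242. 327.]
-112 60 [241. 322.]
-112 65 [241. 317.]
-112 70 [241. 312.]
```

The tips are at z ≈ 57, just below the lip top. Pushing over.

>>> drive_tool:
  increments:
    - [0,[-0.02,0,0],0]
    - [0,[-0.02,0,0],0]
    - [0,[-0.02,0,0],0]
    - [0,[-0.02,0,0],0]
    - [0,[-0.02,0,0],0]
    - [0,[-0.02,0,0],0]
    - [0,[-0.02,0,0],0]
    - [0,[0,0,0],0]

```text
clock: 7.02
position: [597.4, -157.2, 72.5]
ee_rot: [-0.084, 0.996, -0.001, 0.001]
contact_force: [-5.7, 0.2, 14.1]
gripper_width: 42.6
```

```bash
python3 -c "
from h import *
st();im=snap('scene','s6.png')
cv2.imwrite('pics/s6c.png',cv2.resize(im[210:380,230:400,::-1],None,fx=3.5,fy=3.5))"
```

```text
t 7.025 stopframe [-36.7 -90.7  72.5] yaw tool y deg 99.67 F [-5.7  0.2 14.1] w 42.6
```

View pics/s6c.png

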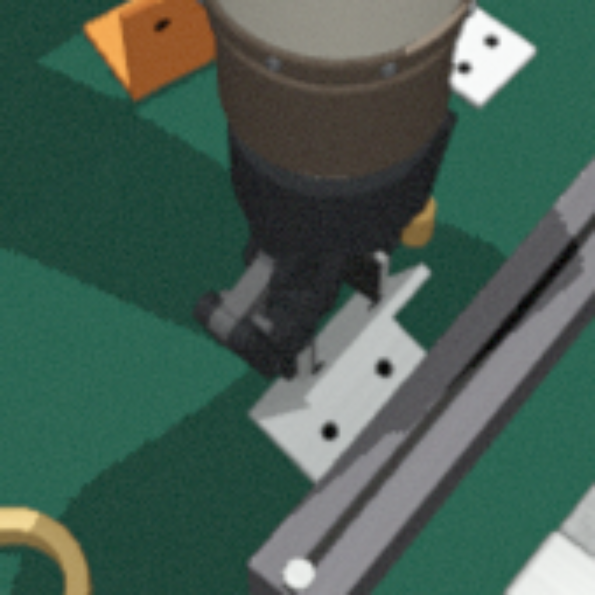

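The bracket tips, now at about 35°, but the tips slid down the lip (Fz 14 N from friction). I'll raise along the lip face to work near its top, then continue.

>>> drive_tool:
  increments:
    - [0,[-0.013,0,-0.017],0]
    - [0,[-0.013,0,-0.017],0]
    - [0,[-0.014,0,-0.017],0]
    - [0,[-0.02,0,0],0]
    - [0,[-0.02,0,0],0]
    - [0,[0,0,0],0]

```text
clock: 7.82
position: [621.0, -152.6, 85.1]
ee_rot: [-0.084, 0.996, -0.0, 0.0]
contact_force: [0.3, -1.0, 2.0]
gripper_width: 42.9
```

```bash
python3 -c "
from h import *
st();im=snap('scene','s7.png')
cv2.imwrite('pics/s7c.png',cv2.resize(im[210:380,230:400,::-1],None,fx=3.5,fy=3.5))"
```

```text
t 7.825 stopframe [-12.7 -90.1  85.1] yaw tool y deg 99.62 F [ 0.3 -1.   2. ] w 42.9
```

View pics/s7c.png

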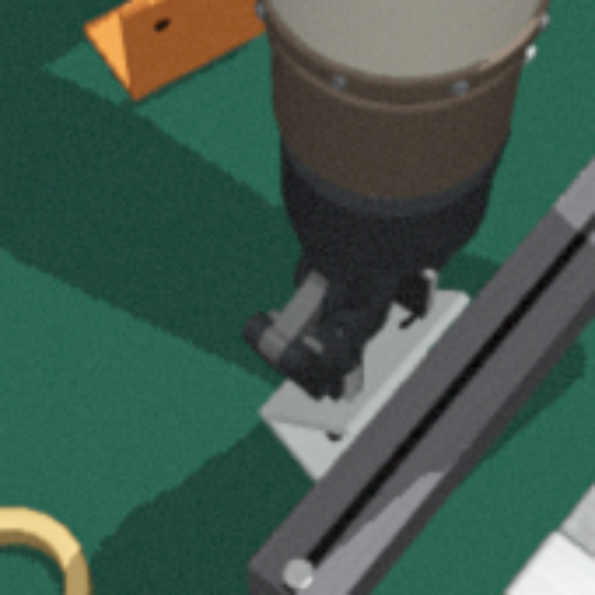

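Now at about 50° with light force. Continuing past balance.

>>> drive_tool:
  increments:
    - [0,[-0.02,0,0],0]
    - [0,[-0.02,0,0],0]
    - [0,[-0.02,0,0],0]
    - [0,[-0.02,0,0],0]
    - [0,[-0.02,0,0],0]
    - [0,[0,0,0],0]

```text
clock: 8.62
position: [650.3, -147.6, 85.0]
ee_rot: [-0.084, 0.996, -0.0, 0.0]
contact_force: [-0.1, -0.8, 0.4]
gripper_width: 42.3
```

```bash
python3 -c "
from h import *
st();im=snap('scene','s8.png')
cv2.imwrite('pics/s8c.png',cv2.resize(im[210:380,230:400,::-1],None,fx=3.5,fy=3.5))"
```

```text
t 8.625 stopframe [ 17. -90.  85.] yaw tool y deg 99.61 F [-0.1 -0.8  0.4] w 42.3
```

View pics/s8c.png

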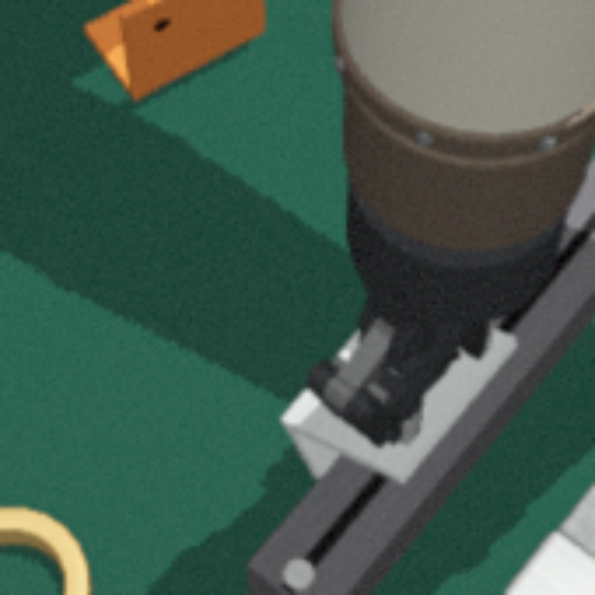

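It has fallen onto the stop. I lift straight up, move clear, and look.

>>> drive_tool:
  increments:
    - [0,[0,0,-0.1],0]
    - [0,[0,0,-0.18],0]
    - [0,[0,0,-0.18],0]
    - [0,[0.18,0,0],0]
    - [0,[0.18,0,0],0]
    - [0,[0.18,-0.05,0],0]
    - [0,[0,-0.18,0],0]
    - [0,[0,-0.18,0],0]
    - [0,[0,-0.18,0],0]
    - [0,[0,0,0],0]

```text
clock: 9.93
position: [519.1, -352.4, 222.1]
ee_rot: [-0.081, 0.997, 0.0, -0.0]
contact_force: [-0.5, 1.2, -0.4]
gripper_width: 42.8
```

```bash
python3 -c "
from h import *
st()
for n in('scene','top'): snap(n,n+'9.png')
a=cv2.imread('pics/scene9.png')[190:390,230:470];b=cv2.imread('pics/top9.png')[120:260,200:420]
cv2.imwrite('pics/s9c.png',cv2.resize(a,None,fx=3,fy=3));cv2.imwrite('pics/t9c.png',cv2.resize(b,None,fx=3.6,fy=3.6,interpolation=cv2.INTER_CUBIC))"
```

```text
t 9.925 stopframe [-146.4 -270.   222.1] yaw tool y deg 99.34 F [-0.5  1.2 -0.4] w 42.8
```

View pics/s9c.png

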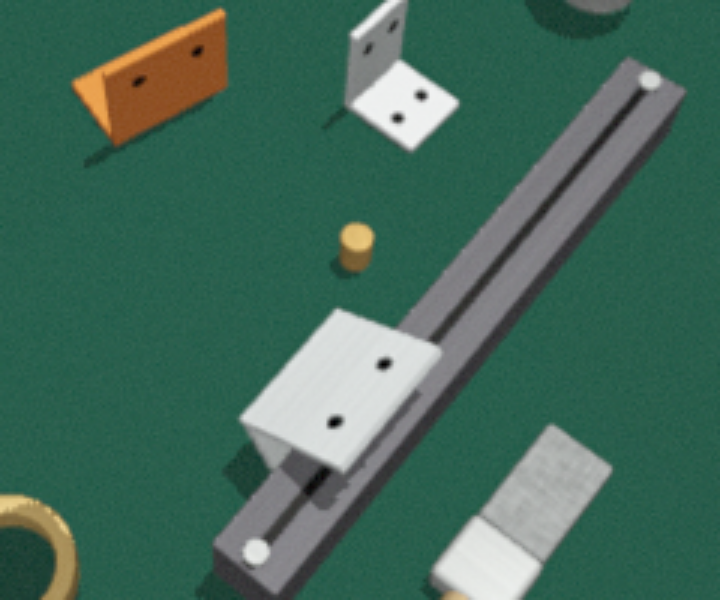

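View pics/t9c.png

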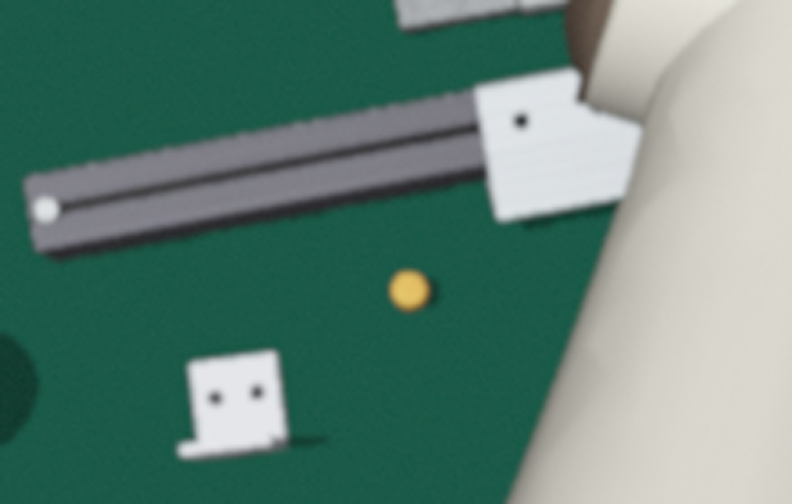

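```bash
python3 -c "
from h import *
c=calibration('scene');t=calibration('top')
def f(p):
    p=p[:2]-M; return np.round([p@SX,p@SY],1)
for z in(50,54,60): print(z,'heelL,R,tipL,R',[f(onz(c,(U+1)/3+229.5,(V+1)/3+189.5,z)) for U,V in((336,308),(241,418),(441,351),(345,472))], 'top heelL, tipL',[f(onz(t,(U+.5)/3.6+199.5,(V+.5)/3.6+119.5,z)) for U,V in((497,221),(475,84))])
# triangulate
def tri(a,b):
    (o1,d1),(o2,d2)=ray(c,*a),ray(t,*b)
    A=np.stack([d1,-d2],1);s=np.linalg.lstsq(A,o2-o1,rcond=None)[0]
    p,q=o1+s[0]*d1,o2+s[1]*d2;m=(p+q)/2;return f(m),m[2],np.linalg.norm(p-q)
print('heelL',tri((337/3+229.5,309/3+189.5),(497.5/3.6+199.5,221.5/3.6+119.5)))
print('tipL',tri((442/3+229.5,352/3+189.5),(475.5/3.6+199.5,84.5/3.6+119.5)))
"
```

```text
50 heelL,R,tipL,R [array([-29.3, -53.1]), array([ -28.3, -132. ]), array([ 27.1, -38.7]), array([  28.8, -121.6])] top heelL, tipL [array([-31.9, -50.2]), array([ 41.3, -52.3])]
54 heelL,R,tipL,R [array([-28.2, -54.9]), array([ -27.2, -133.4]), array([ 28. , -40.5]), array([  29.6, -123. ])] top heelL, tipL [array([-32.5, -50.1]), array([ 40.3, -52.2])]
60 heelL,R,tipL,R [array([-26.5, -57.6]), array([ -25.5, -135.4]), array([ 29.2, -43.3]), array([  30.7, -125. ])] top heelL, tipL [array([-33.5, -49.8]), array([ 38.9, -51.9])]
heelL (array([-31. , -50.5]), np.float64(44.10227908863999), np.float64(0.10027931496411438))
tipL (array([ 33.6, -51.7]), np.float64(79.17963558571495), np.float64(1.6689644144284774))
```

Triangulation shows it is not upright. The lip runs from (-31, z44) to (34, z79), so it rests at about 62°, balanced or wedged on its edge. The narrow bracket is untouched. I'll go back and press down on the lip's forward part to bring it over.

>>> drive_tool:
  increments:
    - [0,[0,0.18,0],0]
    - [0,[0,0.18,0],0]
    - [0,[-0.1,0.16,0],0]
    - [0,[-0.16,0.08,0],0]
    - [0,[-0.16,0,0],0]
    - [0,[-0.15,0,0],0]
    - [0,[0,0,0.15],0]
    - [0,[0,0,0.15],0]
    - [0,[0,0,0.05],0]
    - [0,[0,0,0],0]

```text
clock: 11.28
position: [657.9, -142.6, 118.2]
ee_rot: [-0.084, 0.996, -0.0, -0.0]
contact_force: [0.6, 0.0, -0.5]
gripper_width: 42.8
```

```bash
python3 -c "
from h import *
st();im=snap('scene','s10.png')
cv2.imwrite('pics/s10c.png',cv2.resize(im[210:380,230:400,::-1],None,fx=3.5,fy=3.5))"
```

```text
t 11.275 stopframe [ 25.4 -86.4 118.2] yaw tool y deg 99.68 F [ 0.6  0.  -0.5] w 42.8
```

View pics/s10c.png

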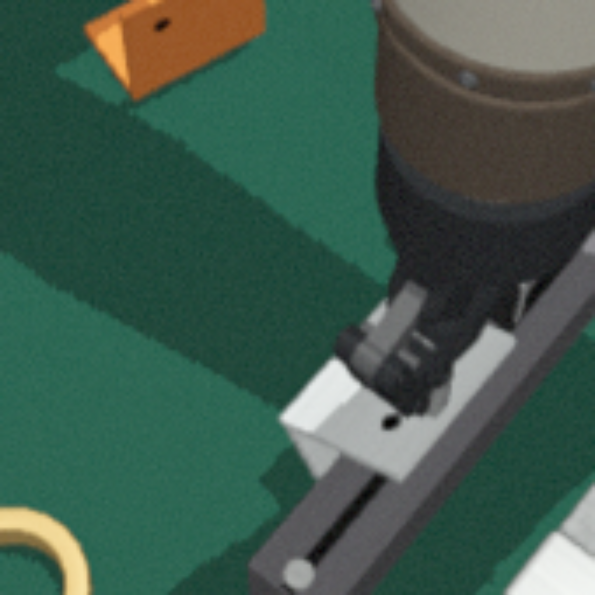

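>>> drive_tool:
  increments:
    - [0,[0,0,0.04],0]
    - [0,[0,0,0.04],0]
    - [0,[0,0,0.02],0]
    - [0,[0,0,0.02],0]
    - [0,[0,0,0],0]

```text
clock: 11.95
position: [662.7, -142.7, 85.3]
ee_rot: [-0.085, 0.996, -0.001, 0.006]
contact_force: [3.9, 2.6, 6.1]
gripper_width: 42.9
```

```bash
python3 -c "
from h import *
st();im=snap('scene','s11.png')
cv2.imwrite('pics/s11c.png',cv2.resize(im[210:380,230:400,::-1],None,fx=3.5,fy=3.5))"
```

```text
t 11.95 stopframe [ 30.1 -87.3  85.3] yaw tool y deg 99.7 F [3.9 2.6 6.1] w 42.9
```

View pics/s11c.png

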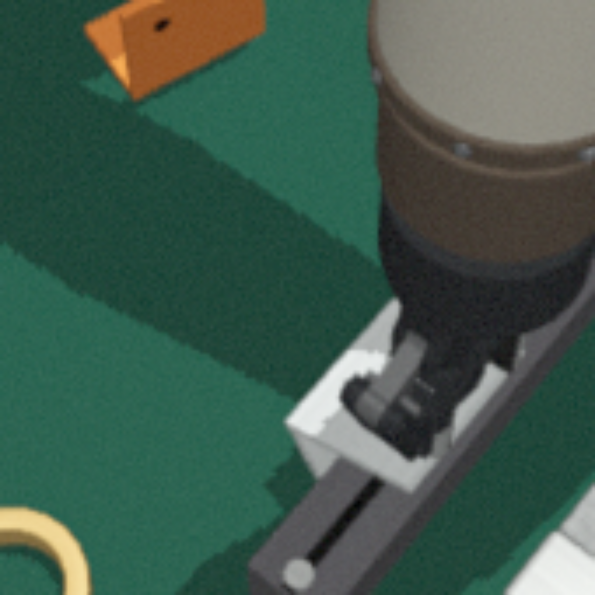

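The lip's end must move mostly forward, so a pure down press binds by friction. I'll push forward and down together.

>>> drive_tool:
  increments:
    - [0,[-0.02,0,0],0]
    - [0,[-0.02,0,0.005],0]
    - [0,[-0.02,0,0.01],0]
    - [0,[-0.02,0,0.01],0]
    - [0,[-0.01,0,0.01],0]
    - [0,[0,0,0],0]

```text
clock: 12.75
position: [684.4, -138.8, 70.7]
ee_rot: [-0.084, 0.996, 0.0, -0.001]
contact_force: [-1.8, -0.4, -0.6]
gripper_width: 42.4
```

```bash
python3 -c "
from h import *
st();im=snap('scene','s12.png')
cv2.imwrite('pics/s12c.png',cv2.resize(im[210:380,230:400,::-1],None,fx=3.5,fy=3.5))"
```

```text
t 12.75 stopframe [ 52.2 -87.   70.7] yaw tool y deg 99.59 F [-1.8 -0.4 -0.6] w 42.4
```

View pics/s12c.png

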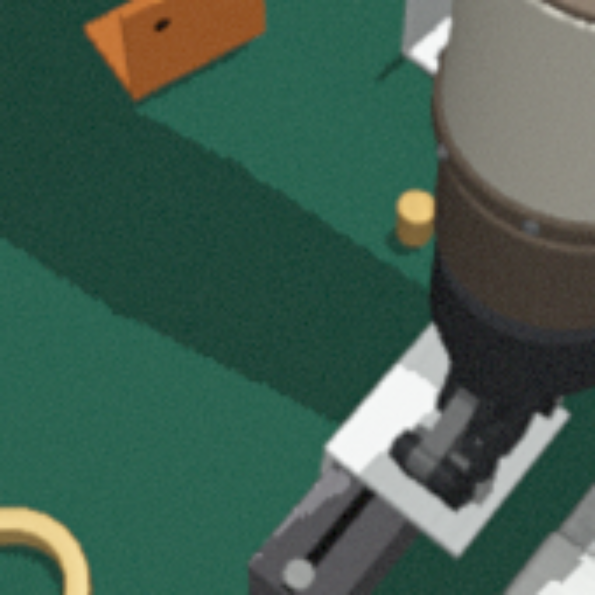

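The lip now lies over the stop. I lift straight up and retreat for a check.

>>> drive_tool:
  increments:
    - [0,[0,0,-0.1],0]
    - [0,[0,0,-0.18],0]
    - [0,[0,0,-0.18],0]
    - [0,[0.18,0,0],0]
    - [0,[0.18,0,0],0]
    - [0,[0.18,-0.05,0],0]
    - [0,[0.1,-0.16,0],0]
    - [0,[0,-0.18,0],0]
    - [0,[0,-0.18,0],0]
    - [0,[0,-0.18,0],0]
    - [0,[0,0,0],0]
    - [0,[0,0,0],0]

```text
clock: 14.3
position: [532.4, -392.4, 209.3]
ee_rot: [-0.083, 0.997, 0.0, -0.0]
contact_force: [-0.7, 0.2, -0.7]
gripper_width: 42.7
```

```bash
python3 -c "
from h import *
st()
for n in('scene','top'): snap(n,n+'13.png')
a=cv2.imread('pics/scene13.png')[190:390,230:470];b=cv2.imread('pics/top13.png')[120:260,200:420]
cv2.imwrite('pics/s13c.png',cv2.resize(a,None,fx=3,fy=3));cv2.imwrite('pics/t13c.png',cv2.resize(b,None,fx=3.6,fy=3.6,interpolation=cv2.INTER_CUBIC))"
```

```text
t 14.3 stopframe [-139.9 -311.8  209.3] yaw tool y deg 99.56 F [-0.7  0.2 -0.7] w 42.7
```

View pics/s13c.png

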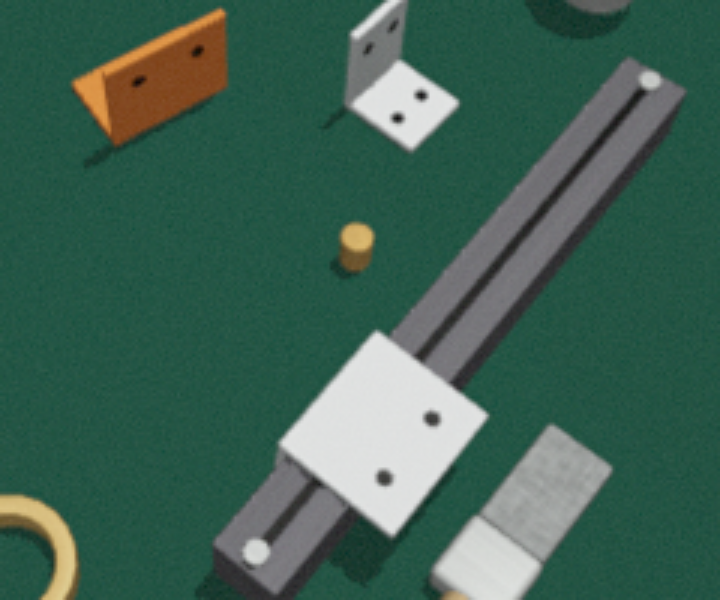

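View pics/t13c.png

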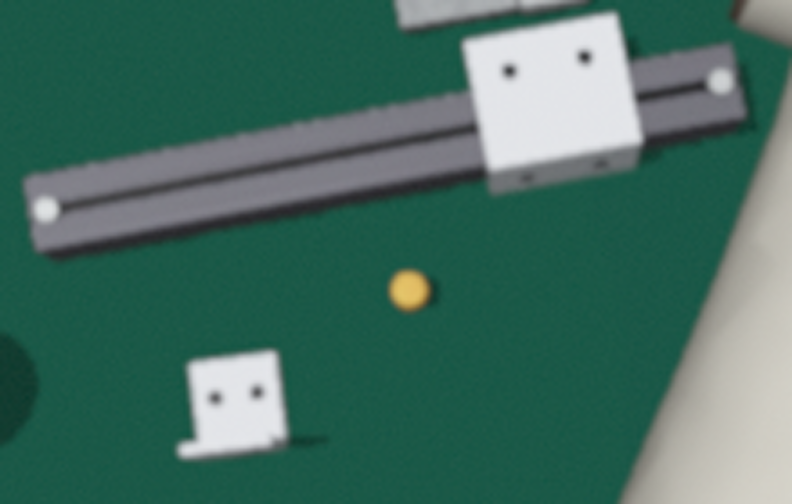

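```bash
python3 -c "
from h import *
c=calibration('scene');t=calibration('top')
def f(p):
    p=p[:2]-M; return np.round([p@SX,p@SY],1)
def tri(a,b):
    a=(a[0]+1)/3+229.5,(a[1]+1)/3+189.5; b=(b[0]+.5)/3.6+199.5,(b[1]+.5)/3.6+119.5
    (o1,d1),(o2,d2)=ray(c,*a),ray(t,*b)
    A=np.stack([d1,-d2],1);s=np.linalg.lstsq(A,o2-o1,rcond=None)[0]
    p,q=o1+s[0]*d1,o2+s[1]*d2;m=(p+q)/2;return f(m),round(m[2],1),round(np.linalg.norm(p-q),1)
for n,a,b in(('heelL',(378,331),(490,170)),('heelR',(279,445),(641,145)),('tipL',(488,414),(463,40)),('tipR',(393,537),(617,13))): print(n,tri(a,b))
def P(U,V,z): return f(onz(t,(U+.5)/3.6-.5+200,(V+.5)/3.6-.5+120,z))
print('foot L,R z0',P(493,194,0),P(637,168,0))
a=cv2.imread('pics/top1.png')[200:260,240:290].astype(int);b=cv2.imread('pics/top13.png')[200:260,240:290]
for i in(a,b):
  m=cv2.moments((i.min(2)>170).astype(np.uint8)); print('narrow centroid',m['m10']/m['m00'],m['m01']/m['m00'],m['m00'])
"
```

```text
heelL (array([ -4.6, -51.1]), np.float64(51.4), np.float64(1.4))
heelR (array([  -5.7, -130.9]), np.float64(48.1), np.float64(1.2))
tipL (array([ 65.5, -50.9]), np.float64(48.3), np.float64(1.3))
tipR (array([  65.5, -132.4]), np.float64(48.0), np.float64(0.6))
foot L,R z0 [ -8.8 -52.7] [  -9.2 -132.8]
narrow centroid 24.942172073342736 31.970380818053595 709.0
narrow centroid 25.10116086235489 31.96849087893864 603.0
```

The lip is level (corners z ≈ 48–51, within error of 52), the outer face is about 5 mm before the stop's face, it is parallel to the stop, and the narrow bracket hasn't moved. Handing in.

```bash
python3 -c "
from h import *
print(job_done()); st()"
```

```text
the job is handed in; nothing more can be done
None
the job is handed in; nothing more can be done
```

The wide bracket stands upright against the stop with its lip over the top, and the job was handed in at about 14.4 s. I slid it flat to the stop with the half-open fingers (about 7 N on contact), then pushed its lip over.

**One correction on the way:** the first push left it resting at about 62°, which I only saw by triangulating its corners. I went back; pressing straight down bound by friction, but pushing forward and down together brought it over.

**Last checks, from two camera views before handing in:**
- **Wide bracket:** its outer face is about 5 mm before the stop's face and parallel to it within about 1°. The lip is level within about 3°, and its middle is about 92 mm along from the stop's middle.
- **Narrow bracket:** still flat; its outline centre moved by less than 0.2 pixel.
- **Robot:** clear of everything.

**Small disagreements:** three of the four measured lip corners came out about 4 mm below the 52 mm they should be. The foot read about 9 mm from the stop, against 5 mm for the heel, so the bracket may lean slightly. Both are near the accuracy of my pixel readings and the calibration.

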